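# Empty the pin canister into the matching tray and stand it up

### The job

The square canister lying on the bench still holds three round dowel pins. One of the two trays already has a round pin of the same kind in it and the other has a square bar: tip all three pins into the tray with the round pin, then stand the empty canister upright, mouth up, wholly on the round rubber pad. Leave the square bar and the other things on the bench where they are.

Things in the scene. Friction and masses are not known exactly. Their poses are not given: they have to be found in the camera images.
- canister: square aluminium canister, 58 x 58 x 90 mm long, 250 g empty, walls and closed end 3 mm, lying on one side at the start. Origin: centre of the side it lies on, 45 mm from either end; the long axis runs 29 mm above it. x points out of the open mouth, z up as it lies. Grip it across y (58 mm), near the middle, about 44 mm above the lower side so that a gripper leaning 45 degrees clears its edges
- canister_mouth (a point): centre of the canister's open mouth. Just inside, the lower wall has a sloping lip (9 mm high, rising over the last 14 mm) that keeps the pins in until the mouth points steeply down (75 degrees or more below level, best straight down)
- canister_base (a point): centre of the outer face of the canister's closed end. From mouth-down to upright is half a turn, more than one grasp from above allows: lay the canister down on its side and take it again leaning the other way
- pin_1_center (a point): centre of one of the three loose steel dowel pins in the canister: round, 16 mm diameter, 40 mm long, 80 g; they start lying side by side along the canister
- pin_2_center (a point): centre of one of the three loose steel dowel pins in the canister: round, 16 mm diameter, 40 mm long, 80 g; they start lying side by side along the canister
- pin_3_center (a point): centre of one of the three loose steel dowel pins in the canister: round, 16 mm diameter, 40 mm long, 80 g; they start lying side by side along the canister
- tray_left: a fixed grey open tray, 120 (its x) x 170 (its y) x 40 mm high, walls and floor 3 mm; origin under its centre. One of the two trays holds sample_pin, the other sample_bar; which is which changes. This is the tray farther to the left (+y)
- tray_right: a fixed grey open tray, 120 (its x) x 170 (its y) x 40 mm high, walls and floor 3 mm; origin under its centre. One of the two trays holds sample_pin, the other sample_bar; which is which changes. This is the tray farther to the right (-y)
- sample_pin_center (a point): centre of the round steel pin (16 mm diameter, 40 mm long) that already lies in one tray and marks it as the right one
- sample_bar: square steel bar, 16 x 16 x 40 mm, that lies in the other, wrong tray; origin under its centre, x along it
- pad: fixed round black rubber pad, 150 mm diameter, 6 mm thick; origin under its centre
- magnifier: bystander, must not be moved: hand magnifier lying flat, 91 x 198 x 12 mm
- pliers: bystander, must not be moved: red-handled pliers lying flat, 42 x 140 x 11 mm
- orange_case: bystander, must not be moved: small closed reddish-brown case, 79 x 97 x 28 mm

How it is judged:
On the way:
1. all three pins are in the tray that holds the round sample pin (((x of pin_1_center in the frame of tray_left between -0.058 and 0.058 m and y of pin_1_center in the frame of tray_left between -0.083 and 0.083 m and height (world z) of pin_1_center between 0 and 0.05 m and x of pin_2_center in the frame of tray_left between -0.058 and 0.058 m and y of pin_2_center in the frame of tray_left between -0.083 and 0.083 m and height (world z) of pin_2_center between 0 and 0.05 m and x of pin_3_center in the frame of tray_left between -0.058 and 0.058 m and y of pin_3_center in the frame of tray_left between -0.083 and 0.083 m and height (world z) of pin_3_center between 0 and 0.05 m and x of sample_pin_center in the frame of tray_left between -0.058 and 0.058 m and y of sample_pin_center in the frame of tray_left between -0.083 and 0.083 m and height (world z) of sample_pin_center between 0 and 0.05 m) or (x of pin_1_center in the frame of tray_right between -0.058 and 0.058 m and y of pin_1_center in the frame of tray_right between -0.083 and 0.083 m and height (world z) of pin_1_center between 0 and 0.05 m and x of pin_2_center in the frame of tray_right between -0.058 and 0.058 m and y of pin_2_center in the frame of tray_right between -0.083 and 0.083 m and height (world z) of pin_2_center between 0 and 0.05 m and x of pin_3_center in the frame of tray_right between -0.058 and 0.058 m and y of pin_3_center in the frame of tray_right between -0.083 and 0.083 m and height (world z) of pin_3_center between 0 and 0.05 m and x of sample_pin_center in the frame of tray_right between -0.058 and 0.058 m and y of sample_pin_center in the frame of tray_right between -0.083 and 0.083 m and height (world z) of sample_pin_center between 0 and 0.05 m))), for 0.2 s.
At the end, for the whole second after the job is handed in: all three pins and the round sample pin are inside one tray (centres within its walls and less than 50 mm above the bench); the canister stands mouth up within 0.1 rad of upright, at rest, its base on the pad and within 34 mm of the pad's centre (wholly on it) (((x of pin_1_center in the frame of tray_left between -0.058 and 0.058 m and y of pin_1_center in the frame of tray_left between -0.083 and 0.083 m and height (world z) of pin_1_center between 0 and 0.05 m and x of pin_2_center in the frame of tray_left between -0.058 and 0.058 m and y of pin_2_center in the frame of tray_left between -0.083 and 0.083 m and height (world z) of pin_2_center between 0 and 0.05 m and x of pin_3_center in the frame of tray_left between -0.058 and 0.058 m and y of pin_3_center in the frame of tray_left between -0.083 and 0.083 m and height (world z) of pin_3_center between 0 and 0.05 m and x of sample_pin_center in the frame of tray_left between -0.058 and 0.058 m and y of sample_pin_center in the frame of tray_left between -0.083 and 0.083 m and height (world z) of sample_pin_center between 0 and 0.05 m) or (x of pin_1_center in the frame of tray_right between -0.058 and 0.058 m and y of pin_1_center in the frame of tray_right between -0.083 and 0.083 m and height (world z) of pin_1_center between 0 and 0.05 m and x of pin_2_center in the frame of tray_right between -0.058 and 0.058 m and y of pin_2_center in the frame of tray_right between -0.083 and 0.083 m and height (world z) of pin_2_center between 0 and 0.05 m and x of pin_3_center in the frame of tray_right between -0.058 and 0.058 m and y of pin_3_center in the frame of tray_right between -0.083 and 0.083 m and height (world z) of pin_3_center between 0 and 0.05 m and x of sample_pin_center in the frame of tray_right between -0.058 and 0.058 m and y of sample_pin_center in the frame of tray_right between -0.083 and 0.083 m and height (world z) of sample_pin_center between 0 and 0.05 m)) and angle between canister's own x axis and vertical below 0.1 rad and height (world z) of canister_mouth above 0.085 m and horizontal distance between canister_base and pad below 0.034 m and height (world z) of canister_base between 0.003 and 0.01 m and linear speed of canister below 0.02 m/s); the robot touches nothing.
It fails at once if the square bar is moved by more than 20 mm (distance of sample_bar from where it was at the start of the episode above 0.02 m).
It fails at once if a bystander (magnifier, pliers, case) is moved by more than 20 mm (distance of any of magnifier, pliers, orange_case from where it was at the start of the episode above 0.02 m).
It also fails if it takes over 64 s, if anything falls off the work surface, if the arm or the gripper's body presses on something with over 40 N, if the wrist force passes 120 N, or if a joint passes its speed limit or range.

### The arm

A 7-joint arm with a two-finger parallel gripper is mounted at the origin on a cart in front of the work surface, level with it; the furniture and walls round the work are solid. World frame = base frame: x ahead of the robot, y to its left, z up, the work surface at z = 0. Lengths are in m, angles in rad, forces in N, time in s.
With the tool pointing down it reaches from about 0.4 to 0.875 m from the base axis. Payload 19.3 kg.
Tool frame: the origin (TCP) lies at the very end of the fingers, on their centre line; the grasp point (between the pads) lies 19 mm behind it; z points along the fingers, y is the line along which they close (so a half turn about z gives the same grasp; the last joint's range is limited). The gripper opens to 85 mm and grips with 20 to 120 N. Pads are 22 mm wide; open, the fingers measure 114 mm over their backs; the gripper's body (76 mm by 85 mm) begins 54 mm behind the grasp point. The pads swing forward as they close: fully open they stand 13 mm farther back than shut.
Start: joints at [-1.351, 0.521, -0.036, 1.599, 0.021, 1.021, -0.113], TCP at [0.179, 0.599, 0.231] pointing down, gripper open.
Joint ranges: [-2.91, 2.91], [-0.3, 2.13], [-1.5, 1.42], [0.17, 2.43], [-1.26, 4.41], [0.16, 1.93], [-2.52, 2.52]. Speed limits (rad/s): [1.89, 1.89, 2.39, 2.39, 3.01, 3.01, 3.01].

### API

Orientations are given as [roll, pitch, yaw] about the fixed x, y, z axes, in that order (R = Rz(yaw) Ry(pitch) Rx(roll)).
In Python, from workcell import monitor, optics, workorder gives the robot as it stands.
- The arm moves only by the tool apply_moves, never from a script. Its arguments are lists of equal length, an entry for each row: "linear": the shift along the tool's x, y, z each as a share of 0.1 m, from -1 to 1, a list of three; "delta_rot": the turn, a rotation vector about the tool's x, y, z each as a share of 120 degrees, from -1 to 1, a list of three. A call has exactly 5 rows; each row is the pose to reach, as a shift and turn from the pose commanded when the call began, along the tool's axes at that moment; what a row does not reach only later rows make up. A row lasts 1/12 s, in which the tool goes at most 41.7 mm and 7.16 degrees, less where a joint would pass 70% of its speed; a pose out of reach is approached as far as the arm can. A call with a number of a shift or a turn outside -1 to 1 is refused whole. A call with a gripper value outside its range is refused whole. "gripper" is the opening, from -1 (shut) to 1 (fully open), set as the call begins (left out, the last holds). The fingers move at their own pace and stop on an object; "force" is the grip in N (left out, the last holds). Time passes only in rows, so rows that repeat a pose let the fingers close, or fill a call up. It gives the time, the measured TCP pose, the force, the opening and the grip force at its end, in the units of the state.
- monitor.observe(): the state, without advancing time (a new reading comes with each control period).
- optics.grab_frame(name): name is "scene" or "top" or "wrist"; returns (picture, depth): 480x640x3 uint8, red, green, blue; 480x640 float32, m along the optical axis (not along the pixel's ray), 0 where there is no reading.
- optics.camera_info(name): a dict with "fx", "fy", "cx", "cy" (pixels), "D" ([k1, k2, p1, p2, k3] as OpenCV has them; the pictures are not rectified), "rvec" (rotation vector, rad) and "tvec" (3), from world to camera coordinates, as OpenCV has them; the wrist camera has in their place "T_tool_cam" (4x4, takes a point from camera to tool coordinates, whose origin is the TCP and whose axes are the flange's). Camera axes: x right, y down, z forward; pixel columns grow to the right and rows downward; lengths in m; the calibration is good to about 2 mm. A picture is of the moment at which its call begins: read the wrist's pose just before it. camera_info takes no time and is no camera call.
- workorder.job_done(): hands the job in; it is judged then, once.
The state is a dict: "clock": time; "qpos": joint angles; "qd": joint speeds; "joint_efforts": joint torques, N m; "position": TCP position; "tool_rot": TCP orientation; "force": force on the tool from outside, world axes, zero at the start; "moment": the same for the moment, N m; "grip_width": finger opening in m; "finger_force": force on a finger pad.
Only numpy, scipy, OpenCV 4.12 (cv2) and the standard library are available. Lean on these libraries where they do the work, as an engineer would, in place of code of your own. Each camera call takes 0.05 s, during which the arm holds its last target. There are 200 camera calls.

## Working session

There is one attempt and no reset: what is moved stays moved. The work goes in short steps, Python scripts to look and compute and a tool call to move; the robot and the scene stay as the last step left them, time stands still between calls to the robot, and variables do not carry over. Pictures are saved under pics/ and viewed, at most 10 in all, crops included, and the job is handed in when it is done.

Besides the shell and the picture viewer there is one more tool, called after "Request:" in YAML: its name, and indented under it one key for each argument. apply_moves: Moves the arm, as the interface text tells. Its arguments: {"type":"object","properties":{"linear":{"type":"array"},"delta_rot":{"type":"array"},"gripper":{"type":"number"},"force":{"type":"number"}},"required":["linear","delta_rot"]}

```bash
mkdir -p pics; cat > h.py <<'E'
import numpy as np, cv2
from scipy.spatial.transform import Rotation as R
from workcell import monitor, optics, workorder
E
python3 - <<'E'
from h import *
print(monitor.observe())
for n in ("scene","top"):
    im,d=optics.grab_frame(n); np.savez(n+".npz",im=im,d=d)
    cv2.imwrite(f"pics/{n}0.png",im[:,:,::-1]); print(n,optics.camera_info(n))
E
```

```text
{'clock': 0.0, 'qpos': array([-1.35118451,  0.52203929, -0.03631792,  1.59997291,  0.02116942,
        1.02111318, -0.11279517]), 'qd': array([ 0.00042668,  0.00013637,  0.00035032,  0.00018301,  0.00015135,
       -0.00146927, -0.00127662]), 'joint_efforts': array([-3.80133197e-04, -9.27105188e+01,  1.97979659e+00, -3.69924974e+01,
        1.78516813e-02,  8.24369345e-03, -3.04673279e-05]), 'position': array([0.17854538, 0.5986113 , 0.23072265]), 'tool_rot': array([-3.14044523e+00,  6.05240429e-05,  2.85175089e+00]), 'force': array([ 0.46982511, -0.34803195,  0.36320971]), 'moment': array([0.00758407, 0.0344078 , 0.02886529]), 'finger_force': 0.0, 'grip_width': 0.085486202469543}
scene {'fx': 453.5955251595382, 'fy': 453.5955251595382, 'cx': 323.0984857315067, 'cy': 241.56733488108412, 'D': array([-0.01705771,  0.        ,  0.        ,  0.        ,  0.        ]), 'rvec': array([ 1.97197553, -0.57038309,  0.38439482]), 'tvec': array([-0.46939978,  0.16135275,  0.74887902])}
top {'fx': 591.3098105358265, 'fy': 591.3098105358265, 'cx': 313.13268181736333, 'cy': 240.74177625345666, 'D': array([-0.04570212,  0.        ,  0.        ,  0.        ,  0.        ]), 'rvec': array([ 2.14097225, -2.17244919,  0.15991466]), 'tvec': array([-0.04270648,  0.54979049,  1.49957221])}
```

```bash
ls . pics
```

```text
.:
h.py
pics
scene.npz
top.npz

pics:
scene0.png
top0.png
```

View pics/scene0.png

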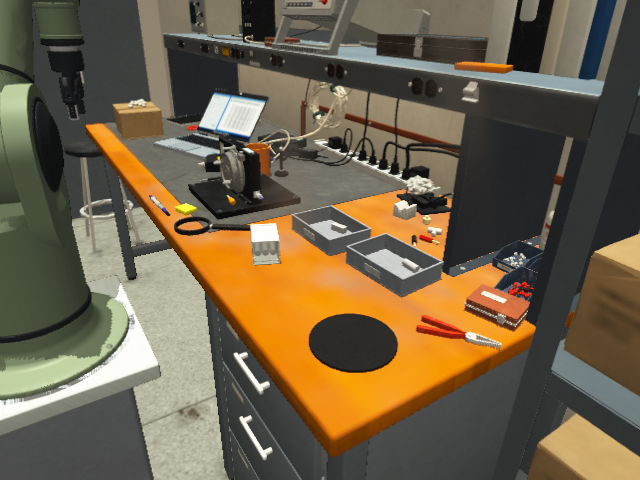

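View pics/top0.png

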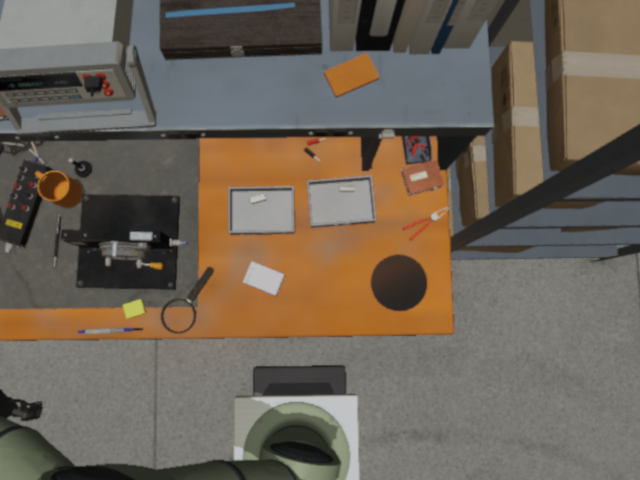

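```bash
cat >> h.py <<'E'
def cam(n):
    c=optics.camera_info(n);K=np.array([[c['fx'],0,c['cx']],[0,c['fy'],c['cy']],[0,0,1]]);return K,c['D'],R.from_rotvec(c['rvec']).as_matrix(),c['tvec']
def ray(n,uv,z):
    K,D,Rm,t=cam(n);p=cv2.undistortPoints(np.array(uv,float).reshape(-1,1,2),K,D).reshape(-1,2)
    d=np.c_[p,np.ones(len(p))]@Rm; o=-Rm.T@t
    return o+d*((z-o[2])/d[:,2])[:,None]
def cloud(n,d):
    K,D,Rm,t=cam(n);v,u=np.mgrid[:480,:640];p=cv2.undistortPoints(np.c_[u.ravel(),v.ravel()].astype(float).reshape(-1,1,2),K,D).reshape(-1,2)
    P=np.c_[p,np.ones(len(p))]*d.reshape(-1,1); return ((P-t)@Rm).reshape(480,640,3)
E
python3 - <<'E'
from h import *
s=np.load('scene.npz');t=np.load('top.npz')
a=cv2.resize(s['im'][195:300,240:450],None,fx=3.8,fy=3.8,interpolation=cv2.INTER_CUBIC)[:,:,::-1]
b=cv2.resize(t['im'][165:315,180:440],None,fx=3,fy=3,interpolation=cv2.INTER_CUBIC)[:,:,::-1]
cv2.imwrite('pics/a.png',a);cv2.imwrite('pics/b.png',b)
C=cloud('top',t['d'])
# canister top face
w=C[255:305,235:295]; m=(w[...,2]>.045)&(w[...,2]<.075); P=w[m]; print('can',m.sum(),P.mean(0),cv2.minAreaRect((P[:,:2]*1000).astype(np.float32)))
print('pad',ray('top',[(399.3,283)],.006))
im=t['im'].astype(int); m=np.zeros((480,640),bool); m[245:320,360:440]=im[245:320,360:440].sum(2)<130
P=C[m];print('pad',m.sum(),P.mean(0),cv2.minEnclosingCircle((P[:,:2]*1000).astype(np.float32)))
for n,(u0,u1) in {'L':(222,300),'R':(302,380)}.items():
    w=C[170:240,u0:u1];k=(w[...,2]>.03)&(w[...,2]<.055);P=w[k];print(n,k.sum(),P.mean(0),cv2.minAreaRect((P[:,:2]*1000).astype(np.float32)))
    k=(w[...,2]<.028)&(w[...,2]>.012);P=w[k];print(n,'in',k.sum(),P.mean(0),P[:,2].max())
# shelf / other tall
k=(C[...,2]>.2)&(C[...,2]<1.2)&(C[...,0]>.3);P=C[k];print('shelf min x',np.percentile(P[:,0],[0,1,5]),'z',np.percentile(P[:,2],[1,50,99]))
print('mag',ray('top',[(178,315),(212,268),(178,297)],.006))
E
```

```text
can 815 [0.45333201 0.07741494 0.05837308] ((453.6984558105469, 77.72996520996094), (90.90895080566406, 59.036869049072266), 66.88946533203125)
pad [[ 0.43789607 -0.27650905  0.006     ]]
pad 918 [ 0.40654419 -0.28707454  0.01323767] ((399.67999267578125, -185.4112548828125), 165.7056884765625)
L 446 [0.63692689 0.08257973 0.0409102 ] ((635.1214599609375, 84.50000762939453), (124.13218688964844, 172.3922576904297), 1.106997013092041)
L in 280 [0.64881812 0.09287749 0.01957698] 0.027985637886980313
R 465 [ 0.65701848 -0.12659869  0.04141914] ((655.6182861328125, -126.66114807128906), (124.40975952148438, 172.9210968017578), 4.219833850860596)
R in 282 [ 0.67114008 -0.14083188  0.01937755] 0.027703701916634186
shelf min x [0.56979156 0.57227659 0.6028047 ] z [0.22409021 0.43116561 0.69314172]
mag [[0.36269066 0.30457838 0.006     ]
 [0.48460763 0.21651823 0.006     ]
 [0.409562   0.30519967 0.006     ]]
```

View pics/a.png

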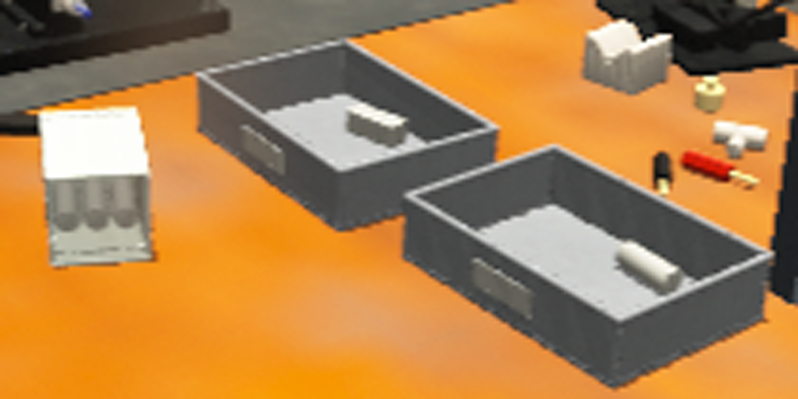

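View pics/b.png

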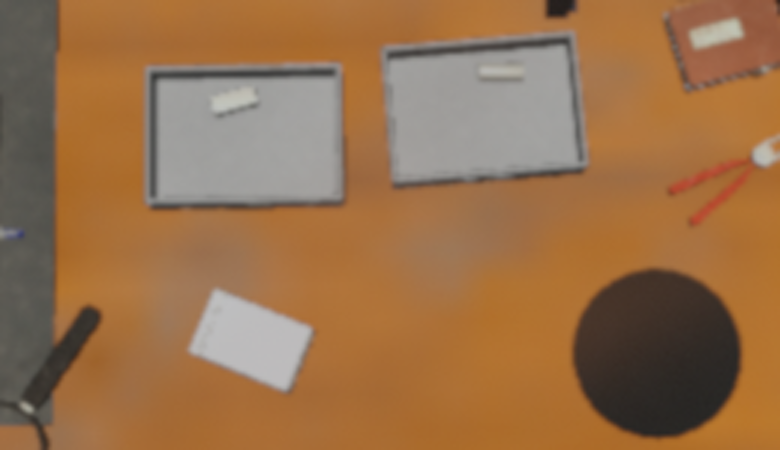

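```bash
cat >> h.py <<'E'
import json
YC=np.radians(-23.1)   # tool y azimuth = canister y
def rot(lean):  # lean>0: tool z tips towards canister x (mouth); degrees
    xc=np.array([np.sin(YC),-np.cos(YC),0]); y=np.array([np.cos(YC),np.sin(YC),0]); l=np.radians(lean)
    z=np.sin(l)*xc-np.cos(l)*np.array([0,0,1.]); return R.from_matrix(np.c_[np.cross(y,z),y,z])
def plan(p,r,wps):
    """wps: (pos, Rot, ncalls); prints per call the five rows"""
    for P,Q,n in wps:
        p0,r0=p,r; dv=(r0.inv()*Q).as_rotvec()
        for k in range(1,n+1):
            tp=p0+(np.array(P)-p0)*k/n; tr=r0*R.from_rotvec(dv*k/n)
            q=.025 if k<n else .005
            l=np.round(r.inv().apply(tp-p)/.1/q)*q; w=np.round((r.inv()*tr).as_rotvec()/np.radians(120)/q)*q
            if abs(l).max()>1 or np.linalg.norm(w)>.298: print('TOO BIG')
            row=lambda v:json.dumps([[round(float(a)*f/5,3)+0 for a in v] for f in range(1,6)]).replace(' ','')
            print(row(l),row(w))
            p,r=p+r.apply(l*.1),r*R.from_rotvec(w*np.radians(120))
        print('--',p.round(4),r.as_euler('xyz').round(3))
    return p,r
def now(): 
    s=monitor.observe(); return s['position'],R.from_euler('xyz',s['tool_rot'])
E
python3 - <<'E'
from h import *
t=np.load('top.npz');C=cloud('top',t['d'])
m=(cv2.cvtColor(t['im'],cv2.COLOR_RGB2GRAY)<60).astype(np.uint8); m[:240]=0;m[325:]=0;m[:,:355]=0;m[:,445:]=0
c=max(cv2.findContours(m,0,1)[0],key=cv2.contourArea); e=cv2.fitEllipse(c);print('pad',e,ray('top',[e[0]],.006))
for u in range(60,460,40):
    col=C[:260,u]; k=col[:,2]>.15; print(u, col[k][-1].round(3) if k.any() else None)
K=C[200:330,60:200];print('vise',K[...,2].max(), K[K[...,2]>.05].min(0),K[K[...,2]>.05].max(0))
p,r=now(); xc=np.array([np.sin(YC),-np.cos(YC),0]); print(xc)
g=np.array([.4537,.0777,0])+.0134*xc
plan(p,r,[(g+[0,0,.20],rot(45),7),(g+[0,0,.0306],rot(45),3)])
E
```

```text
pad ((398.7525634765625, 282.7415771484375), (53.0131721496582, 53.554222106933594), 144.5666046142578) [[ 0.43859946 -0.27508445  0.006     ]]
60 [0.731 0.49  0.347]
100 [0.541 0.461 0.161]
140 [0.522 0.367 0.151]
180 [0.73  0.234 0.344]
220 [ 0.341 -0.03   1.561]
260 [ 0.341 -0.03   1.561]
300 [ 0.341 -0.03   1.561]
340 [ 0.728 -0.107  0.357]
380 [ 0.745 -0.206  0.241]
420 [ 0.341 -0.03   1.561]
vise 1.5606016599512667 [ 0.34118947 -0.03037191  0.05012543] [0.66282687 0.60706646 1.56060166]
[-0.39233712 -0.9198215   0.        ]
[[-0.115,-0.125,0.01],[-0.23,-0.25,0.02],[-0.345,-0.375,0.03],[-0.46,-0.5,0.04],[-0.575,-0.625,0.05]] [[0.01,-0.01,0.02],[0.02,-0.02,0.04],[0.03,-0.03,0.06],[0.04,-0.04,0.08],[0.05,-0.05,0.1]]
[[-0.14,-0.095,0.035],[-0.28,-0.19,0.07],[-0.42,-0.285,0.105],[-0.56,-0.38,0.14],[-0.7,-0.475,0.175]] [[0.01,-0.005,0.025],[0.02,-0.01,0.05],[0.03,-0.015,0.075],[0.04,-0.02,0.1],[0.05,-0.025,0.125]]
[[-0.155,-0.05,0.045],[-0.31,-0.1,0.09],[-0.465,-0.15,0.135],[-0.62,-0.2,0.18],[-0.775,-0.25,0.225]] [[0.005,-0.01,0.02],[0.01,-0.02,0.04],[0.015,-0.03,0.06],[0.02,-0.04,0.
[... 669 characters left out ...]
2,0.408,0.356],[-0.515,0.51,0.445]] [[0.008,-0.006,0.021],[0.016,-0.012,0.042],[0.024,-0.018,0.063],[0.032,-0.024,0.084],[0.04,-0.03,0.105]]
-- [0.4487 0.0655 0.1998] [-3.139  0.784  1.174]
[[0.08,0.0,0.08],[0.16,0.0,0.16],[0.24,0.0,0.24],[0.32,0.0,0.32],[0.4,0.0,0.4]] [[0.0,0.0,0.0],[0.0,0.0,0.0],[0.0,0.0,0.0],[0.0,0.0,0.0],[0.0,0.0,0.0]]
[[0.08,0.0,0.08],[0.16,0.0,0.16],[0.24,0.0,0.24],[0.32,0.0,0.32],[0.4,0.0,0.4]] [[0.0,0.0,0.0],[0.0,0.0,0.0],[0.0,0.0,0.0],[0.0,0.0,0.0],[0.0,0.0,0.0]]
[[0.079,0.0,0.08],[0.158,0.0,0.16],[0.237,0.0,0.24],[0.316,0.0,0.32],[0.395,0.0,0.4]] [[0.0,0.0,0.0],[0.0,0.0,0.0],[0.0,0.0,0.0],[0.0,0.0,0.0],[0.0,0.0,0.0]]
-- [0.4483 0.0655 0.0304] [-3.139  0.784  1.174]
```

Request:
apply_moves:
  linear:
    - [-0.115,-0.125,0.01]
    - [-0.23,-0.25,0.02]
    - [-0.345,-0.375,0.03]
    - [-0.46,-0.5,0.04]
    - [-0.575,-0.625,0.05]
  delta_rot:
    - [0.01,-0.01,0.02]
    - [0.02,-0.02,0.04]
    - [0.03,-0.03,0.06]
    - [0.04,-0.04,0.08]
    - [0.05,-0.05,0.1]
  gripper: 1

```text
clock: 0.52
position: [0.2161, 0.5217, 0.226]
tool_rot: [-3.047, 0.116, 2.645]
force: [0.7, -0.3, 0.7]
grip_width: 0.0853
finger_force: 0.0
```

Request:
apply_moves:
  linear:
    - [-0.14,-0.095,0.035]
    - [-0.28,-0.19,0.07]
    - [-0.42,-0.285,0.105]
    - [-0.56,-0.38,0.14]
    - [-0.7,-0.475,0.175]
  delta_rot:
    - [0.01,-0.005,0.025]
    - [0.02,-0.01,0.05]
    - [0.03,-0.015,0.075]
    - [0.04,-0.02,0.1]
    - [0.05,-0.025,0.125]

```text
clock: 0.93
position: [0.2553, 0.445, 0.2212]
tool_rot: [-2.982, 0.201, 2.389]
force: [0.5, 0.8, -0.1]
grip_width: 0.0854
finger_force: 0.0
```

Request:
apply_moves:
  linear:
    - [-0.155,-0.05,0.045]
    - [-0.31,-0.1,0.09]
    - [-0.465,-0.15,0.135]
    - [-0.62,-0.2,0.18]
    - [-0.775,-0.25,0.225]
  delta_rot:
    - [0.005,-0.01,0.02]
    - [0.01,-0.02,0.04]
    - [0.015,-0.03,0.06]
    - [0.02,-0.04,0.08]
    - [0.025,-0.05,0.1]

```text
clock: 1.35
position: [0.2943, 0.3701, 0.2188]
tool_rot: [-2.983, 0.338, 2.192]
force: [0.5, 1.1, -0.1]
grip_width: 0.0853
finger_force: 0.0
```

Tracking well; continuing.

Request:
apply_moves:
  linear:
    - [-0.155,-0.015,0.07]
    - [-0.31,-0.03,0.14]
    - [-0.465,-0.045,0.21]
    - [-0.62,-0.06,0.28]
    - [-0.775,-0.075,0.35]
  delta_rot:
    - [0.01,-0.005,0.02]
    - [0.02,-0.01,0.04]
    - [0.03,-0.015,0.06]
    - [0.04,-0.02,0.08]
    - [0.05,-0.025,0.1]

```text
clock: 1.77
position: [0.3335, 0.2935, 0.2129]
tool_rot: [-2.957, 0.426, 1.977]
force: [0.7, 0.7, 0.2]
grip_width: 0.0848
finger_force: 0.0
```

Request:
apply_moves:
  linear:
    - [-0.155,0.025,0.075]
    - [-0.31,0.05,0.15]
    - [-0.465,0.075,0.225]
    - [-0.62,0.1,0.3]
    - [-0.775,0.125,0.375]
  delta_rot:
    - [0.01,-0.01,0.025]
    - [0.02,-0.02,0.05]
    - [0.03,-0.03,0.075]
    - [0.04,-0.04,0.1]
    - [0.05,-0.05,0.125]

```text
clock: 2.18
position: [0.373, 0.2162, 0.2092]
tool_rot: [-2.985, 0.576, 1.703]
force: [0.4, 0.4, -0.2]
grip_width: 0.0855
finger_force: 0.0
```

Request:
apply_moves:
  linear:
    - [-0.13,0.07,0.085]
    - [-0.26,0.14,0.17]
    - [-0.39,0.21,0.255]
    - [-0.52,0.28,0.34]
    - [-0.65,0.35,0.425]
  delta_rot:
    - [0.01,-0.01,0.02]
    - [0.02,-0.02,0.04]
    - [0.03,-0.03,0.06]
    - [0.04,-0.04,0.08]
    - [0.05,-0.05,0.1]

```text
clock: 2.6
position: [0.4117, 0.1403, 0.2045]
tool_rot: [-3.024, 0.709, 1.463]
force: [1.0, 0.5, 0.5]
grip_width: 0.0853
finger_force: 0.0
```

Request:
apply_moves:
  linear:
    - [-0.103,0.102,0.089]
    - [-0.206,0.204,0.178]
    - [-0.309,0.306,0.267]
    - [-0.412,0.408,0.356]
    - [-0.515,0.51,0.445]
  delta_rot:
    - [0.008,-0.006,0.021]
    - [0.016,-0.012,0.042]
    - [0.024,-0.018,0.063]
    - [0.032,-0.024,0.084]
    - [0.04,-0.03,0.105]

```text
clock: 3.02
position: [0.4494, 0.0642, 0.1998]
tool_rot: [-3.142, 0.784, 1.168]
force: [0.4, 0.8, -0.6]
grip_width: 0.0854
finger_force: 0.0
```

Request:
apply_moves:
  linear:
    - [0.1,0,0.1]
    - [0.25,0,0.25]
    - [0.4,0,0.4]
    - [0.55,0,0.55]
    - [0.65,0,0.65]
  delta_rot:
    - [0,0,0]
    - [0,0,0]
    - [0,0,0]
    - [0,0,0]
    - [0,0,0]

```text
clock: 3.43
position: [0.4486, 0.0651, 0.1063]
tool_rot: [-3.139, 0.784, 1.172]
force: [0.1, -0.9, 0.6]
grip_width: 0.0849
finger_force: 0.0
```

Request:
apply_moves:
  linear:
    - [0.11,0,0.11]
    - [0.22,0,0.22]
    - [0.33,0,0.33]
    - [0.44,0,0.44]
    - [0.545,0,0.55]
  delta_rot:
    - [0,0,0]
    - [0,0,0]
    - [0,0,0]
    - [0,0,0]
    - [0,0,0]

```text
clock: 3.85
position: [0.4488, 0.0654, 0.0297]
tool_rot: [-3.14, 0.783, 1.172]
force: [-0.5, -0.1, -0.5]
grip_width: 0.0858
finger_force: 0.0
```

```bash
python3 - <<'E'
from h import *
s=monitor.observe();print(s['qpos'].round(3),s['position'],s['force'],s['clock'])
E
```

```text
[-0.905  1.013  0.503  1.792  0.052  1.046 -0.92 ] [0.44883181 0.06536956 0.02974795] [-0.47231659 -0.12052448 -0.48928056] 3.85
```

Request:
apply_moves:
  linear:
    - [0,0,0]
    - [0,0,0]
    - [0,0,0]
    - [0,0,0]
    - [0,0,0]
  delta_rot:
    - [0,0,0]
    - [0,0,0]
    - [0,0,0]
    - [0,0,0]
    - [0,0,0]
  gripper: -1
  force: 80

```text
clock: 4.27
position: [0.4489, 0.066, 0.0313]
tool_rot: [-3.14, 0.782, 1.173]
force: [2.8, 0.5, 3.3]
grip_width: 0.057
finger_force: 85.9
```

Request:
apply_moves:
  linear:
    - [0,0,0]
    - [0,0,0]
    - [0,0,0]
    - [0,0,0]
    - [0,0,0]
  delta_rot:
    - [0,0,0]
    - [0,0,0]
    - [0,0,0]
    - [0,0,0]
    - [0,0,0]

```text
clock: 4.68
position: [0.4489, 0.066, 0.0313]
tool_rot: [-3.14, 0.783, 1.173]
force: [1.8, 2.1, 8.4]
grip_width: 0.0571
finger_force: 86.3
```

```bash
cat >> h.py <<'E'
TC=np.array([.4489,.0658,.0307]); CC=np.array([.4537,.0777,.029]); XC=np.array([np.sin(YC),-np.cos(YC),0])
mt=rot(45).inv().apply(CC+.045*XC-TC)
def tcp(mouth,lean): return np.array(mouth)-rot(lean).apply(mt)
E
python3 - <<'E'
from h import *
p,r=now(); print(monitor.observe()['force'])
M0=CC+.045*XC; D=[.65,-.12]
w=[(tcp(M0+[0,0,.15],45),rot(45),2),(tcp(D+[.19],0),rot(0),3),(tcp(D+[.085],0),rot(0),2)]
w+=[(tcp(D+[.085],-l),rot(-l),1) for l in (15,30,45)]
p,r=plan(p,r,w)
E
```

```text
[1.8330763  2.13346233 8.35536048]
[[-0.105,0.0,-0.105],[-0.21,0.0,-0.21],[-0.315,0.0,-0.315],[-0.42,0.0,-0.42],[-0.525,0.0,-0.525]] [[0.0,0.0,0.0],[0.0,0.0,0.0],[0.0,0.0,0.0],[0.0,0.0,0.0],[0.0,0.0,0.0]]
[[-0.106,0.0,-0.107],[-0.212,0.0,-0.214],[-0.318,0.0,-0.321],[-0.424,0.0,-0.428],[-0.53,0.0,-0.535]] [[0.0,0.0,0.0],[0.0,0.0,0.0],[0.0,0.0,0.0],[0.0,0.0,0.0],[0.0,0.0,0.0]]
-- [0.449  0.0659 0.1808] [-3.14   0.783  1.173]
[[-0.05,0.17,0.02],[-0.1,0.34,0.04],[-0.15,0.51,0.06],[-0.2,0.68,0.08],[-0.25,0.85,0.1]] [[0.0,0.025,0.0],[0.0,0.05,0.0],[0.0,0.075,0.0],[0.0,0.1,0.0],[0.0,0.125,0.0]]
[[-0.05,0.175,0.005],[-0.1,0.35,0.01],[-0.15,0.525,0.015],[-0.2,0.7,0.02],[-0.25,0.875,0.025]] [[0.0,0.025,0.0],[0.0,0.05,0.0],[0.0,0.075,0.0],[0.0,0.1,0.0],[0.0,0.125,0.0]]
[[-0.053,0.17,-0.012],[-0.106,0.34,-0.024],[-0.159,0.51,-0.036],[-0.212,0.68,-0.048],[-0.265,0.85,-0.06]] [[0.0,0.025,0.0],[0.0,0.05,0.0],[0.0,0.075,0.0],[0.0,0.1,0.0],[0.0,0.125,0.0]]
-- [ 0.6585 -0.1003  0.2139] [-3.140e+00 -3.000e-03  1.172e+00]
[[0.0,0.0,0.105],[0.0,0.0,0.21],[0.0,0.0,0.315],[0.0,0.0,0.42],[0.0,0.0,0.525]] [[
[... 296 characters left out ...]
[[-0.014,0.0,-0.01],[-0.028,0.0,-0.02],[-0.042,0.0,-0.03],[-0.056,0.0,-0.04],[-0.07,0.0,-0.05]] [[0.0,0.025,0.0],[0.0,0.05,0.0],[0.0,0.075,0.0],[0.0,0.1,0.0],[0.0,0.125,0.0]]
-- [ 0.6562 -0.1067  0.1139] [-3.14  -0.264  1.172]
[[-0.014,-0.001,-0.009],[-0.028,-0.002,-0.018],[-0.042,-0.003,-0.027],[-0.056,-0.004,-0.036],[-0.07,-0.005,-0.045]] [[0.0,0.025,0.0],[0.0,0.05,0.0],[0.0,0.075,0.0],[0.0,0.1,0.0],[0.0,0.125,0.0]]
-- [ 0.6527 -0.1138  0.1164] [-3.14  -0.526  1.171]
[[-0.014,0.0,-0.01],[-0.028,0.0,-0.02],[-0.042,0.0,-0.03],[-0.056,0.0,-0.04],[-0.07,0.0,-0.05]] [[0.0,0.025,0.0],[0.0,0.05,0.0],[0.0,0.075,0.0],[0.0,0.1,0.0],[0.0,0.125,0.0]]
-- [ 0.6494 -0.1217  0.1172] [-3.14  -0.788  1.171]
```

Request:
apply_moves:
  linear:
    - [-0.1,0,-0.1]
    - [-0.2,0,-0.2]
    - [-0.3,0,-0.3]
    - [-0.4,0,-0.4]
    - [-0.5,0,-0.5]
  delta_rot:
    - [0,0,0]
    - [0,0,0]
    - [0,0,0]
    - [0,0,0]
    - [0,0,0]

```text
clock: 5.1
position: [0.4485, 0.0658, 0.103]
tool_rot: [-3.139, 0.782, 1.173]
force: [1.3, 0.8, -3.9]
grip_width: 0.057
finger_force: 85.9
```

Request:
apply_moves:
  linear:
    - [-0.1,0,-0.1]
    - [-0.2,0,-0.2]
    - [-0.3,0,-0.3]
    - [-0.4,0,-0.4]
    - [-0.4,0,-0.4]
  delta_rot:
    - [0,0,0]
    - [0,0,0]
    - [0,0,0]
    - [0,0,0]
    - [0,0,0]

```text
clock: 5.52
position: [0.4493, 0.0657, 0.1602]
tool_rot: [-3.141, 0.781, 1.172]
force: [0.6, 0.4, -5.0]
grip_width: 0.0573
finger_force: 86.3
```

```bash
python3 - <<'E'
from h import *
p,r=now(); print(monitor.observe()['force'],p)
im,d=optics.grab_frame('scene'); cv2.imwrite('pics/c.png',cv2.resize(im[120:330,180:500],None,fx=2.4,fy=2.4)[:,:,::-1])
D=[.64,-.12]
w=[(tcp(D+[.17],0),rot(0),3),(tcp(D+[.085],0),rot(0),1)]
w+=[(tcp(D+[.085],-l),rot(-l),1) for l in (15,30,45)]
p,r=plan(p,r,w)
E
```

```text
[ 0.55822272  0.42885156 -4.98227576] [0.44925312 0.06565858 0.16022943]
[[-0.05,0.165,0.02],[-0.1,0.33,0.04],[-0.15,0.495,0.06],[-0.2,0.66,0.08],[-0.25,0.825,0.1]] [[0.0,0.025,0.0],[0.0,0.05,0.0],[0.0,0.075,0.0],[0.0,0.1,0.0],[0.0,0.125,0.0]]
[[-0.055,0.165,0.005],[-0.11,0.33,0.01],[-0.165,0.495,0.015],[-0.22,0.66,0.02],[-0.275,0.825,0.025]] [[0.0,0.025,0.0],[0.0,0.05,0.0],[0.0,0.075,0.0],[0.0,0.1,0.0],[0.0,0.125,0.0]]
[[-0.055,0.166,-0.01],[-0.11,0.332,-0.02],[-0.165,0.498,-0.03],[-0.22,0.664,-0.04],[-0.275,0.83,-0.05]] [[0.0,0.025,0.0],[0.0,0.05,0.0],[0.0,0.075,0.0],[0.0,0.1,0.0],[0.0,0.125,0.0]]
-- [ 0.6485 -0.1001  0.194 ] [-3.141 -0.004  1.172]
[[-0.001,0.001,0.17],[-0.002,0.002,0.34],[-0.003,0.003,0.51],[-0.004,0.004,0.68],[-0.005,0.005,0.85]] [[0.0,0.0,0.0],[0.0,0.0,0.0],[0.0,0.0,0.0],[0.0,0.0,0.0],[0.0,0.0,0.0]]
-- [ 0.6489 -0.1004  0.109 ] [-3.141 -0.004  1.172]
[[-0.014,-0.001,-0.01],[-0.028,-0.002,-0.02],[-0.042,-0.003,-0.03],[-0.056,-0.004,-0.04],[-0.07,-0.005,-0.05]] [[0.0,0.025,0.0],[0.0,0.05,0.0],[0.0,0.075,0.0],[0.0,0.1,0.0],[0.0,0.125,0.0]]
-- [ 0.6457 -0.1066  0.1139] [-3.141 -0.266  1.171]
[[-0.014,0.0,-0.009],[-0.028,0.0,-0.018],[-0.042,0.0,-0.027],[-0.056,0.0,-0.036],[-0.07,0.0,-0.045]] [[0.0,0.025,0.0],[0.0,0.05,0.0],[0.0,0.075,0.0],[0.0,0.1,0.0],[0.0,0.125,0.0]]
-- [ 0.6426 -0.114   0.1164] [-3.141 -0.528  1.171]
[[-0.014,0.0,-0.01],[-0.028,0.0,-0.02],[-0.042,0.0,-0.03],[-0.056,0.0,-0.04],[-0.07,0.0,-0.05]] [[0.0,0.025,0.0],[0.0,0.05,0.0],[0.0,0.075,0.0],[0.0,0.1,0.0],[0.0,0.125,0.0]]
-- [ 0.6393 -0.1218  0.1172] [-3.141 -0.79   1.171]
```

View pics/c.png

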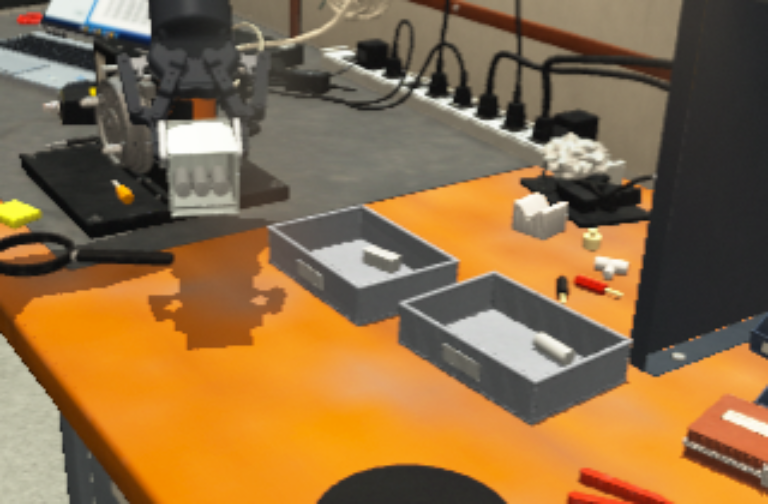

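Request:
apply_moves:
  linear:
    - [-0.05,0.165,0.02]
    - [-0.1,0.33,0.04]
    - [-0.15,0.495,0.06]
    - [-0.2,0.66,0.08]
    - [-0.25,0.825,0.1]
  delta_rot:
    - [0,0.025,0]
    - [0,0.05,0]
    - [0,0.075,0]
    - [0,0.1,0]
    - [0,0.125,0]

```text
clock: 5.98
position: [0.5152, 0.0102, 0.1677]
tool_rot: [-3.139, 0.52, 1.174]
force: [0.1, -0.1, -5.0]
grip_width: 0.0574
finger_force: 86.5
```

Request:
apply_moves:
  linear:
    - [-0.055,0.165,0.005]
    - [-0.11,0.33,0.01]
    - [-0.165,0.495,0.015]
    - [-0.22,0.66,0.02]
    - [-0.275,0.825,0.025]
  delta_rot:
    - [0,0.025,0]
    - [0,0.05,0]
    - [0,0.075,0]
    - [0,0.1,0]
    - [0,0.125,0]

```text
clock: 6.4
position: [0.5814, -0.045, 0.1789]
tool_rot: [-3.139, 0.258, 1.173]
force: [0.6, 0.1, -5.3]
grip_width: 0.0569
finger_force: 86.6
```

Request:
apply_moves:
  linear:
    - [-0.055,0.165,-0.01]
    - [-0.11,0.33,-0.02]
    - [-0.165,0.5,-0.03]
    - [-0.22,0.665,-0.04]
    - [-0.275,0.83,-0.05]
  delta_rot:
    - [0,0.025,0]
    - [0,0.05,0]
    - [0,0.075,0]
    - [0,0.1,0]
    - [0,0.125,0]

```text
clock: 6.82
position: [0.6479, -0.1007, 0.1904]
tool_rot: [-3.138, -0.004, 1.172]
force: [0.2, 0.0, -4.8]
grip_width: 0.0573
finger_force: 88.9
```

```bash
python3 - <<'E'
from h import *
s=monitor.observe();print(s['qpos'].round(3),s['position'],s['force'],s['clock'])
E
```

```text
[-0.15   0.64   0.343  1.564 -0.25   0.983 -0.13 ] [ 0.64792152 -0.10071756  0.19040712] [ 0.22297335  0.03379781 -4.75262674] 6.8167
```

Request:
apply_moves:
  linear:
    - [0,0,0.12]
    - [0,0,0.3]
    - [0,0,0.5]
    - [0,0,0.7]
    - [0,0,0.82]
  delta_rot:
    - [0,0,0]
    - [0,0,0]
    - [0,0,0]
    - [0,0,0]
    - [0,0,0]

```text
clock: 7.23
position: [0.6462, -0.0996, 0.106]
tool_rot: [-3.136, -0.001, 1.172]
force: [0.9, -0.6, -4.1]
grip_width: 0.0567
finger_force: 88.8
```

Request:
apply_moves:
  linear:
    - [-0.014,0,-0.01]
    - [-0.028,0,-0.02]
    - [-0.042,0,-0.03]
    - [-0.056,0,-0.04]
    - [-0.07,0,-0.05]
  delta_rot:
    - [0,0.025,0]
    - [0,0.05,0]
    - [0,0.075,0]
    - [0,0.1,0]
    - [0,0.125,0]

```text
clock: 7.65
position: [0.6448, -0.1064, 0.1139]
tool_rot: [-3.139, -0.266, 1.171]
force: [0.7, 0.8, -4.8]
grip_width: 0.0572
finger_force: 88.6
```

Request:
apply_moves:
  linear:
    - [-0.014,0,-0.01]
    - [-0.028,0,-0.02]
    - [-0.042,0,-0.03]
    - [-0.056,0,-0.04]
    - [-0.07,0,-0.05]
  delta_rot:
    - [0,0.025,0]
    - [0,0.05,0]
    - [0,0.075,0]
    - [0,0.1,0]
    - [0,0.125,0]

```text
clock: 8.07
position: [0.6418, -0.114, 0.117]
tool_rot: [-3.139, -0.528, 1.17]
force: [-0.1, -1.0, -2.4]
grip_width: 0.0568
finger_force: 89.1
```

Request:
apply_moves:
  linear:
    - [-0.014,0,-0.01]
    - [-0.028,0,-0.02]
    - [-0.042,0,-0.03]
    - [-0.056,0,-0.04]
    - [-0.07,0,-0.05]
  delta_rot:
    - [0,0.025,0]
    - [0,0.05,0]
    - [0,0.075,0]
    - [0,0.1,0]
    - [0,0.125,0]

```text
clock: 8.48
position: [0.6385, -0.1221, 0.1177]
tool_rot: [-3.139, -0.79, 1.169]
force: [-0.7, -0.2, -2.4]
grip_width: 0.0571
finger_force: 89.2
```

Request:
apply_moves:
  linear:
    - [0,0,0]
    - [0,0,0]
    - [0,0,0]
    - [0,0,0]
    - [0,0,0]
  delta_rot:
    - [0,0,0]
    - [0,0,0]
    - [0,0,0]
    - [0,0,0]
    - [0,0,0]

```text
clock: 8.9
position: [0.639, -0.1207, 0.1185]
tool_rot: [-3.14, -0.787, 1.172]
force: [1.1, 0.2, -1.5]
grip_width: 0.057
finger_force: 89.2
```

```bash
python3 - <<'E'
from h import *
s=monitor.observe();print(s['qpos'].round(3),s['position'],s['force'],s['clock'])
im,d=optics.grab_frame('scene'); cv2.imwrite('pics/d.png',cv2.resize(im[120:330,240:560],None,fx=2.4,fy=2.4)[:,:,::-1])
E
```

```text
[ 0.603  0.82  -0.227  1.665 -0.829  0.909  0.651] [ 0.63902255 -0.1206731   0.11852051] [ 1.108917    0.23209171 -1.49577624] 8.9
```

View pics/d.png

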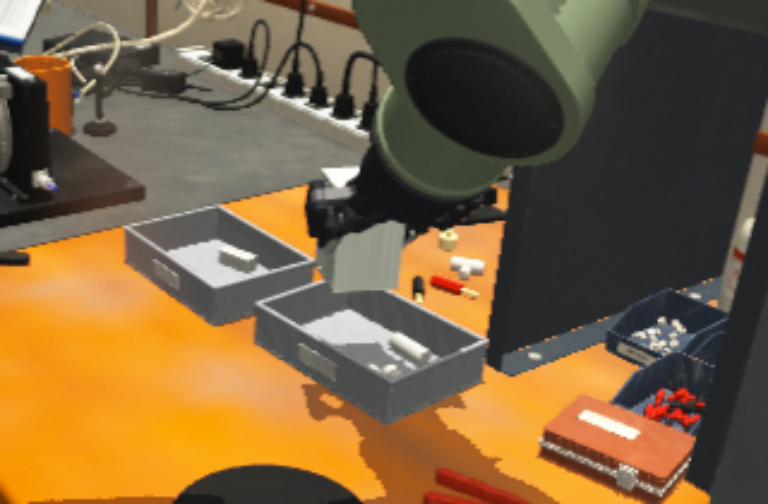

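```bash
python3 - <<'E'
from h import *
p,r=now()
L=np.array([.45,-.04,.029])+.045*XC
D=[.64,-.12]
plan(p,r,[(tcp(D+[.17],-45),rot(-45),1),(tcp([.55,-.11,.19],0),rot(0),2),(tcp(L+[0,0,.10],45),rot(45),2),(tcp(L+[0,0,.001],45),rot(45),2)])
E
```

```text
[[0.118,0.002,-0.119],[0.236,0.004,-0.238],[0.354,0.006,-0.357],[0.472,0.008,-0.476],[0.59,0.01,-0.595]] [[0.0,0.0,0.0],[0.0,0.0,0.0],[0.0,0.0,0.0],[0.0,0.0,0.0],[0.0,0.0,0.0]]
-- [ 0.6398 -0.1217  0.2023] [-3.14  -0.787  1.172]
[[0.005,-0.085,-0.01],[0.01,-0.17,-0.02],[0.015,-0.255,-0.03],[0.02,-0.34,-0.04],[0.025,-0.425,-0.05]] [[0.0,-0.04,0.0],[0.0,-0.08,0.0],[0.0,-0.12,0.0],[0.0,-0.16,0.0],[0.0,-0.2,0.0]]
[[0.003,-0.089,-0.012],[0.006,-0.178,-0.024],[0.009,-0.267,-0.036],[0.012,-0.356,-0.048],[0.015,-0.445,-0.06]] [[0.0,-0.035,0.001],[0.0,-0.07,0.002],[0.0,-0.105,0.003],[0.0,-0.14,0.004],[0.0,-0.175,0.005]]
-- [ 0.5586 -0.0903  0.2138] [-3.138e+00 -1.000e-03  1.163e+00]
[[-0.01,-0.12,0.085],[-0.02,-0.24,0.17],[-0.03,-0.36,0.255],[-0.04,-0.48,0.34],[-0.05,-0.6,0.425]] [[0.0,-0.04,0.0],[0.0,-0.08,0.0],[0.0,-0.12,0.0],[0.0,-0.16,0.0],[0.0,-0.2,0.0]]
[[0.025,-0.118,0.079],[0.05,-0.236,0.158],[0.075,-0.354,0.237],[0.1,-0.472,0.316],[0.125,-0.59,0.395]] [[-0.001,-0.035,0.0],[-0.002,-0.07,0.0],[-0.003,-0.105,0.0],[-0.004,-0.14,0.0],[-0.005,-0.175,0.0]]
-- [ 0.4454 -0.0518  0.1305] [3.134 0.784 1.163]
[[0.07,0.0,0.07],[0.14,0.0,0.14],[0.21,0.0,0.21],[0.28,0.0,0.28],[0.35,0.0,0.35]] [[0.0,0.0,0.0],[0.0,0.0,0.0],[0.0,0.0,0.0],[0.0,0.0,0.0],[0.0,0.0,0.0]]
[[0.069,-0.001,0.07],[0.138,-0.002,0.14],[0.207,-0.003,0.21],[0.276,-0.004,0.28],[0.345,-0.005,0.35]] [[0.0,0.0,0.0],[0.0,0.0,0.0],[0.0,0.0,0.0],[0.0,0.0,0.0],[0.0,0.0,0.0]]
-- [ 0.4453 -0.052   0.0319] [3.134 0.784 1.163]
```

Request:
apply_moves:
  linear:
    - [0.12,0,-0.12]
    - [0.24,0,-0.24]
    - [0.36,0,-0.36]
    - [0.48,0,-0.48]
    - [0.59,0.01,-0.595]
  delta_rot:
    - [0,0,0]
    - [0,0,0]
    - [0,0,0]
    - [0,0,0]
    - [0,0,0]

```text
clock: 9.37
position: [0.6397, -0.1224, 0.2042]
tool_rot: [-3.14, -0.787, 1.171]
force: [0.2, -0.1, -2.9]
grip_width: 0.0572
finger_force: 89.2
```

Request:
apply_moves:
  linear:
    - [0.005,-0.085,-0.01]
    - [0.01,-0.17,-0.02]
    - [0.015,-0.255,-0.03]
    - [0.02,-0.34,-0.04]
    - [0.025,-0.425,-0.05]
  delta_rot:
    - [0,-0.04,0]
    - [0,-0.08,0]
    - [0,-0.12,0]
    - [0,-0.16,0]
    - [0,-0.2,0]

```text
clock: 9.78
position: [0.5997, -0.108, 0.2091]
tool_rot: [3.141, -0.365, 1.171]
force: [-0.2, 0.7, -2.4]
grip_width: 0.057
finger_force: 89.2
```

Request:
apply_moves:
  linear:
    - [0.003,-0.09,-0.012]
    - [0.006,-0.18,-0.024]
    - [0.009,-0.27,-0.036]
    - [0.012,-0.36,-0.048]
    - [0.015,-0.445,-0.06]
  delta_rot:
    - [0,-0.035,0]
    - [0,-0.07,0]
    - [0,-0.105,0]
    - [0,-0.14,0]
    - [0,-0.175,0]

```text
clock: 10.2
position: [0.5584, -0.0909, 0.2152]
tool_rot: [3.141, 0.0, 1.171]
force: [-0.7, 0.2, -2.5]
grip_width: 0.0571
finger_force: 89.2
```

Request:
apply_moves:
  linear:
    - [-0.01,-0.12,0.085]
    - [-0.02,-0.24,0.17]
    - [-0.03,-0.36,0.255]
    - [-0.04,-0.48,0.34]
    - [-0.05,-0.6,0.425]
  delta_rot:
    - [0,-0.04,0]
    - [0,-0.08,0]
    - [0,-0.12,0]
    - [0,-0.16,0]
    - [0,-0.2,0]

```text
clock: 10.62
position: [0.5013, -0.0718, 0.1723]
tool_rot: [3.14, 0.419, 1.171]
force: [1.2, 0.8, -2.5]
grip_width: 0.0571
finger_force: 89.2
```

Request:
apply_moves:
  linear:
    - [0.025,-0.118,0.079]
    - [0.05,-0.236,0.158]
    - [0.075,-0.354,0.237]
    - [0.1,-0.472,0.316]
    - [0.125,-0.59,0.395]
  delta_rot:
    - [0,-0.035,0]
    - [0,-0.07,0]
    - [0,-0.105,0]
    - [0,-0.14,0]
    - [0,-0.175,0]

```text
clock: 11.03
position: [0.4452, -0.0526, 0.1306]
tool_rot: [3.141, 0.785, 1.171]
force: [1.1, 0.3, -2.1]
grip_width: 0.0573
finger_force: 89.3
```

```bash
python3 - <<'E'
from h import *
s=monitor.observe();print(s['qpos'].round(3),s['position'],s['tool_rot'],s['force'],s['clock'])
im,d=optics.grab_frame('scene'); cv2.imwrite('pics/e.png',cv2.resize(im[150:330,220:480],None,fx=3,fy=3)[:,:,::-1])
p,r=now();L=np.array([.45,-.04,.029])+.045*XC
plan(p,r,[(tcp(L+[0,0,.001],45),rot(45),2)])
E
```

```text
[-0.682  0.754  0.407  1.923  0.34   1.076 -0.95 ] [ 0.44519699 -0.05261706  0.13061593] [3.14054015 0.78488746 1.17114324] [ 1.06672963  0.26473787 -2.09688852] 11.0333
[[0.07,0.005,0.07],[0.14,0.01,0.14],[0.21,0.015,0.21],[0.28,0.02,0.28],[0.35,0.025,0.35]] [[0.0,0.0,0.0],[0.0,0.0,0.0],[0.0,0.0,0.0],[0.0,0.0,0.0],[0.0,0.0,0.0]]
[[0.066,0.001,0.066],[0.132,0.002,0.132],[0.198,0.003,0.198],[0.264,0.004,0.264],[0.33,0.005,0.33]] [[0.0,0.001,0.001],[0.0,0.002,0.002],[0.0,0.003,0.003],[0.0,0.004,0.004],[0.0,0.005,0.005]]
-- [ 0.4452 -0.0519  0.0317] [3.137 0.782 1.165]
```

View pics/e.png

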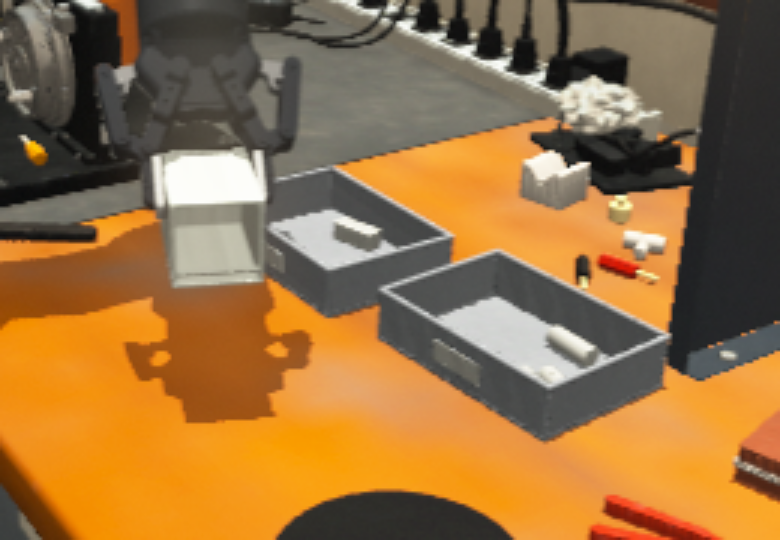

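Request:
apply_moves:
  linear:
    - [0.07,0,0.07]
    - [0.14,0,0.14]
    - [0.21,0,0.21]
    - [0.28,0,0.28]
    - [0.35,0,0.35]
  delta_rot:
    - [0,0,0]
    - [0,0,0]
    - [0,0,0]
    - [0,0,0]
    - [0,0,0]

```text
clock: 11.5
position: [0.4451, -0.0539, 0.0798]
tool_rot: [-3.14, 0.782, 1.172]
force: [0.9, -1.0, -1.6]
grip_width: 0.057
finger_force: 89.2
```

Request:
apply_moves:
  linear:
    - [0.1,0,0.1]
    - [0.18,0,0.18]
    - [0.25,0,0.25]
    - [0.3,0,0.3]
    - [0.335,0,0.335]
  delta_rot:
    - [0,0,0]
    - [0,0,0]
    - [0,0,0]
    - [0,0,0]
    - [0,0,0]

```text
clock: 11.92
position: [0.4447, -0.0534, 0.0323]
tool_rot: [-3.138, 0.784, 1.174]
force: [-0.5, 0.5, -1.4]
grip_width: 0.0567
finger_force: 89.2
```

Request:
apply_moves:
  linear:
    - [0,0,0]
    - [0,0,0]
    - [0,0,0]
    - [0,0,0]
    - [0,0,0]
  delta_rot:
    - [0,0,0]
    - [0,0,0]
    - [0,0,0]
    - [0,0,0]
    - [0,0,0]

```text
clock: 12.33
position: [0.445, -0.0532, 0.0334]
tool_rot: [-3.139, 0.783, 1.174]
force: [-0.5, -0.8, -1.4]
grip_width: 0.057
finger_force: 89.2
```

Request:
apply_moves:
  linear:
    - [0.005,0,0.005]
    - [0.01,0,0.01]
    - [0.015,0,0.015]
    - [0.015,0,0.015]
    - [0.015,0,0.015]
  delta_rot:
    - [0,0,0]
    - [0,0,0]
    - [0,0,0]
    - [0,0,0]
    - [0,0,0]

```text
clock: 12.75
position: [0.4449, -0.0532, 0.0313]
tool_rot: [-3.139, 0.783, 1.174]
force: [0.2, 3.5, 5.7]
grip_width: 0.0568
finger_force: 89.9
```

Request:
apply_moves:
  linear:
    - [0,0,0]
    - [0,0,0]
    - [0,0,0]
    - [0,0,0]
    - [0,0,0]
  delta_rot:
    - [0,0,0]
    - [0,0,0]
    - [0,0,0]
    - [0,0,0]
    - [0,0,0]
  gripper: 1

```text
clock: 13.17
position: [0.4448, -0.0533, 0.031]
tool_rot: [-3.139, 0.783, 1.174]
force: [0.6, -0.4, -0.5]
grip_width: 0.0854
finger_force: 0.0
```

Request:
apply_moves:
  linear:
    - [0,0,0]
    - [0,0,0]
    - [0,0,0]
    - [0,0,0]
    - [0,0,0]
  delta_rot:
    - [0,0,0]
    - [0,0,0]
    - [0,0,0]
    - [0,0,0]
    - [0,0,0]

```text
clock: 13.58
position: [0.4448, -0.0533, 0.031]
tool_rot: [-3.139, 0.783, 1.174]
force: [-0.4, 0.5, 0.3]
grip_width: 0.0855
finger_force: 0.0
```

```bash
python3 - <<'E'
from h import *
s=monitor.observe();print(s['position'],s['force'],s['grip_width'])
p,r=now()
plan(p,r,[(p+[0,0,.15],r,2),(np.array([.45,-.04,.24]),rot(-45),4)])
E
```

```text
[ 0.44481516 -0.05329314  0.03100436] [-0.38048826  0.52127172  0.25391076] 0.0854587223152634
[[-0.105,0.0,-0.105],[-0.21,0.0,-0.21],[-0.315,0.0,-0.315],[-0.42,0.0,-0.42],[-0.525,0.0,-0.525]] [[0.0,0.0,0.0],[0.0,0.0,0.0],[0.0,0.0,0.0],[0.0,0.0,0.0],[0.0,0.0,0.0]]
[[-0.107,-0.001,-0.108],[-0.214,-0.002,-0.216],[-0.321,-0.003,-0.324],[-0.428,-0.004,-0.432],[-0.535,-0.005,-0.54]] [[0.0,0.0,0.0],[0.0,0.0,0.0],[0.0,0.0,0.0],[0.0,0.0,0.0],[0.0,0.0,0.0]]
-- [ 0.4446 -0.0532  0.1813] [-3.139  0.783  1.174]
[[-0.015,0.0,-0.025],[-0.03,0.0,-0.05],[-0.045,0.0,-0.075],[-0.06,0.0,-0.1],[-0.075,0.0,-0.125]] [[0.0,0.035,0.0],[0.0,0.07,0.0],[0.0,0.105,0.0],[0.0,0.14,0.0],[0.0,0.175,0.0]]
[[-0.005,0.0,-0.03],[-0.01,0.0,-0.06],[-0.015,0.0,-0.09],[-0.02,0.0,-0.12],[-0.025,0.0,-0.15]] [[0.0,0.04,0.0],[0.0,0.08,0.0],[0.0,0.12,0.0],[0.0,0.16,0.0],[0.0,0.2,0.0]]
[[0.005,0.0,-0.03],[0.01,0.0,-0.06],[0.015,0.0,-0.09],[0.02,0.0,-0.12],[0.025,0.0,-0.15]] [[0.0,0.035,0.0],[0.0,0.07,0.0],[0.0,0.105,0.0],[0.0,0.14,0.0],[0.0,0.175,0.0]]
[[0.019,-0.001,-0.024],[0.038,-0.002,-0.048],[0.057,-0.003,-0.072],[0.076,-0.004,-0.096],[0.095,-0.005,-0.12]] [[0.0,0.04,0.0],[0.0,0.08,0.0],[0.0,0.12,0.0],[0.0,0.16,0.0],[0.0,0.2,0.0]]
-- [ 0.4498 -0.0399  0.2398] [-3.139 -0.788  1.17 ]
```

Request:
apply_moves:
  linear:
    - [-0.1,0,-0.1]
    - [-0.2,0,-0.2]
    - [-0.31,0,-0.31]
    - [-0.42,0,-0.42]
    - [-0.525,0,-0.525]
  delta_rot:
    - [0,0,0]
    - [0,0,0]
    - [0,0,0]
    - [0,0,0]
    - [0,0,0]

```text
clock: 14.0
position: [0.4448, -0.0536, 0.106]
tool_rot: [-3.139, 0.783, 1.174]
force: [0.1, -0.2, 0.6]
grip_width: 0.0853
finger_force: 0.0
```

Request:
apply_moves:
  linear:
    - [-0.11,0,-0.11]
    - [-0.22,0,-0.22]
    - [-0.33,0,-0.33]
    - [-0.44,0,-0.44]
    - [-0.535,0,-0.54]
  delta_rot:
    - [0,0,0]
    - [0,0,0]
    - [0,0,0]
    - [0,0,0]
    - [0,0,0]

```text
clock: 14.42
position: [0.445, -0.0535, 0.1822]
tool_rot: [-3.139, 0.783, 1.173]
force: [0.5, -0.1, 0.5]
grip_width: 0.0852
finger_force: 0.0
```

Request:
apply_moves:
  linear:
    - [-0.015,0,-0.025]
    - [-0.03,0,-0.05]
    - [-0.045,0,-0.075]
    - [-0.06,0,-0.1]
    - [-0.075,0,-0.125]
  delta_rot:
    - [0,0.035,0]
    - [0,0.07,0]
    - [0,0.105,0]
    - [0,0.14,0]
    - [0,0.175,0]

```text
clock: 14.83
position: [0.4466, -0.05, 0.1958]
tool_rot: [-3.14, 0.413, 1.173]
force: [-0.2, -0.4, -0.1]
grip_width: 0.0852
finger_force: 0.0
```

Request:
apply_moves:
  linear:
    - [-0.005,0,-0.03]
    - [-0.01,0,-0.06]
    - [-0.015,0,-0.09]
    - [-0.02,0,-0.12]
    - [-0.025,0,-0.15]
  delta_rot:
    - [0,0.04,0]
    - [0,0.08,0]
    - [0,0.12,0]
    - [0,0.16,0]
    - [0,0.2,0]

```text
clock: 15.25
position: [0.4482, -0.0467, 0.2109]
tool_rot: [-3.141, -0.006, 1.172]
force: [0.5, 0.9, 0.3]
grip_width: 0.0854
finger_force: 0.0
```

Request:
apply_moves:
  linear:
    - [0.005,0,-0.03]
    - [0.01,0,-0.06]
    - [0.015,0,-0.09]
    - [0.02,0,-0.12]
    - [0.025,0,-0.15]
  delta_rot:
    - [0,0.035,0]
    - [0,0.07,0]
    - [0,0.105,0]
    - [0,0.14,0]
    - [0,0.175,0]

```text
clock: 15.67
position: [0.4492, -0.0446, 0.2258]
tool_rot: [-3.141, -0.372, 1.171]
force: [-0.6, 0.3, -0.3]
grip_width: 0.0853
finger_force: 0.0
```

Request:
apply_moves:
  linear:
    - [0.02,0,-0.025]
    - [0.04,0,-0.05]
    - [0.06,0,-0.075]
    - [0.08,0,-0.1]
    - [0.095,0,-0.12]
  delta_rot:
    - [0,0.04,0]
    - [0,0.08,0]
    - [0,0.12,0]
    - [0,0.16,0]
    - [0,0.2,0]

```text
clock: 16.08
position: [0.4511, -0.0408, 0.2406]
tool_rot: [3.141, -0.792, 1.171]
force: [1.2, 1.8, -0.4]
grip_width: 0.0852
finger_force: 0.0
```

```bash
python3 - <<'E'
from h import *
s=monitor.observe();print(s['qpos'].round(3),s['position'],s['tool_rot'],s['clock'])
im,d=optics.grab_frame('top'); cv2.imwrite('pics/f.png',cv2.resize(im[165:315,180:440],None,fx=3,fy=3,interpolation=cv2.INTER_CUBIC)[:,:,::-1]); np.savez('t2.npz',im=im,d=d)
E
```

```text
[ 0.439  0.375  0.055  2.15  -1.014  1.019  0.83 ] [ 0.45109602 -0.04076395  0.24055643] [ 3.14108128 -0.7918802   1.17081574] 16.0833
```

View pics/f.png

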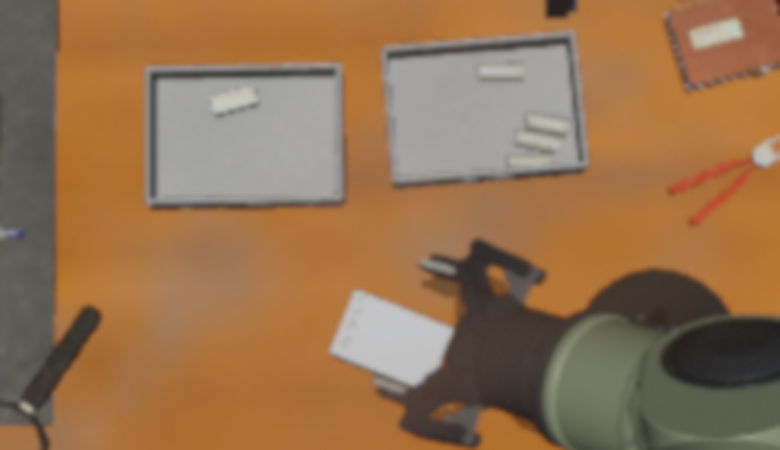

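```bash
python3 - <<'E'
from h import *
p,r=now(); C2=np.array([.4496,-.0414,.029]); g=C2-.0134*XC; g[2]=.0306
p,r=plan(p,r,[(g+[0,0,.11],rot(-45),1),(g,rot(-45),2)])
E
```

```text
[[-0.123,-0.001,0.157],[-0.246,-0.002,0.314],[-0.369,-0.003,0.471],[-0.492,-0.004,0.628],[-0.615,-0.005,0.785]] [[0.0,-0.001,0.0],[0.0,-0.002,0.0],[0.0,-0.003,0.0],[0.0,-0.004,0.0],[0.0,-0.005,0.0]]
-- [ 0.4549 -0.0293  0.1406] [-3.138 -0.787  1.166]
[[-0.08,0.0,0.08],[-0.16,0.0,0.16],[-0.24,0.0,0.24],[-0.32,0.0,0.32],[-0.4,0.0,0.4]] [[0.0,0.0,0.0],[0.0,0.0,0.0],[0.0,0.0,0.0],[0.0,0.0,0.0],[0.0,0.0,0.0]]
[[-0.075,0.0,0.076],[-0.15,0.0,0.152],[-0.225,0.0,0.228],[-0.3,0.0,0.304],[-0.375,0.0,0.38]] [[0.0,0.0,0.0],[0.0,0.0,0.0],[0.0,0.0,0.0],[0.0,0.0,0.0],[0.0,0.0,0.0]]
-- [ 0.4548 -0.0287  0.0306] [-3.138 -0.787  1.166]
```

Request:
apply_moves:
  linear:
    - [-0.12,0,0.16]
    - [-0.24,0,0.31]
    - [-0.37,0,0.47]
    - [-0.49,0,0.63]
    - [-0.615,0,0.785]
  delta_rot:
    - [0,0,0]
    - [0,0,0]
    - [0,0,0]
    - [0,0,0]
    - [0,0,0]

```text
clock: 16.55
position: [0.4552, -0.0287, 0.1398]
tool_rot: [-3.139, -0.786, 1.17]
force: [-0.4, -0.5, -0.2]
grip_width: 0.0852
finger_force: 0.0
```

Request:
apply_moves:
  linear:
    - [-0.08,0,0.08]
    - [-0.16,0,0.16]
    - [-0.24,0,0.24]
    - [-0.32,0,0.32]
    - [-0.4,0,0.4]
  delta_rot:
    - [0,0,0]
    - [0,0,0]
    - [0,0,0]
    - [0,0,0]
    - [0,0,0]

```text
clock: 16.97
position: [0.4552, -0.0286, 0.0836]
tool_rot: [-3.139, -0.786, 1.171]
force: [-0.2, -0.4, -0.3]
grip_width: 0.0857
finger_force: 0.0
```

Request:
apply_moves:
  linear:
    - [-0.075,0,0.075]
    - [-0.15,0,0.15]
    - [-0.225,0,0.225]
    - [-0.3,0,0.3]
    - [-0.375,0,0.38]
  delta_rot:
    - [0,0,0]
    - [0,0,0]
    - [0,0,0]
    - [0,0,0]
    - [0,0,0]

```text
clock: 17.38
position: [0.4554, -0.0283, 0.0303]
tool_rot: [-3.139, -0.786, 1.17]
force: [0.0, -0.1, -1.1]
grip_width: 0.085
finger_force: 0.0
```

Request:
apply_moves:
  linear:
    - [0,0,0]
    - [0,0,0]
    - [0,0,0]
    - [0,0,0]
    - [0,0,0]
  delta_rot:
    - [0,0,0]
    - [0,0,0]
    - [0,0,0]
    - [0,0,0]
    - [0,0,0]

```text
clock: 17.8
position: [0.4556, -0.0283, 0.0313]
tool_rot: [-3.14, -0.787, 1.171]
force: [0.2, 0.5, -0.4]
grip_width: 0.0856
finger_force: 0.0
```

Request:
apply_moves:
  linear:
    - [0,0,0]
    - [0,0,0]
    - [0,0,0]
    - [0,0,0]
    - [0,0,0]
  delta_rot:
    - [0,0,0]
    - [0,0,0]
    - [0,0,0]
    - [0,0,0]
    - [0,0,0]
  gripper: -1
  force: 80

```text
clock: 18.22
position: [0.4554, -0.0283, 0.0312]
tool_rot: [-3.139, -0.788, 1.17]
force: [-2.9, -4.3, 9.9]
grip_width: 0.0567
finger_force: 84.7
```

Request:
apply_moves:
  linear:
    - [0,0,0]
    - [0,0,0]
    - [0,0,0]
    - [0,0,0]
    - [0,0,0]
  delta_rot:
    - [0,0,0]
    - [0,0,0]
    - [0,0,0]
    - [0,0,0]
    - [0,0,0]

```text
clock: 18.63
position: [0.4554, -0.0283, 0.0312]
tool_rot: [-3.139, -0.788, 1.17]
force: [-3.3, -2.9, 9.5]
grip_width: 0.0572
finger_force: 84.7
```

```bash
cat >> h.py <<'E'
T2=np.array([.4556,-.0283,.0313]);C2=np.array([.4496,-.0414,.029])
bt=rot(-45).inv().apply(C2-.045*XC-T2)
def tcb(base,lean): return np.array(base)-rot(lean).apply(bt)
E
python3 - <<'E'
from h import *
p,r=now(); print(p,monitor.observe()['grip_width'])
B0=C2-.045*XC; P=np.array([.4386,-.2751,0])
p,r=plan(p,r,[(p+[0,0,.12],r,2),(tcb([.44,-.19,.13],0),rot(0),3),(tcb(P+[0,0,.11],45),rot(45),2),(tcb(P+[0,0,.03],45),rot(45),2)])
E
```

```text
[ 0.45539529 -0.0283436   0.031231  ] 0.05724101560686932
[[0.085,0.0,-0.085],[0.17,0.0,-0.17],[0.255,0.0,-0.255],[0.34,0.0,-0.34],[0.425,0.0,-0.425]] [[0.0,0.0,0.0],[0.0,0.0,0.0],[0.0,0.0,0.0],[0.0,0.0,0.0],[0.0,0.0,0.0]]
[[0.085,0.0,-0.084],[0.17,0.0,-0.168],[0.255,0.0,-0.252],[0.34,0.0,-0.336],[0.425,0.0,-0.42]] [[0.0,0.0,0.0],[0.0,0.0,0.0],[0.0,0.0,0.0],[0.0,0.0,0.0],[0.0,0.0,0.0]]
-- [ 0.4556 -0.0284  0.1511] [-3.139 -0.788  1.17 ]
[[-0.08,0.03,-0.085],[-0.16,0.06,-0.17],[-0.24,0.09,-0.255],[-0.32,0.12,-0.34],[-0.4,0.15,-0.425]] [[0.0,-0.025,0.0],[0.0,-0.05,0.0],[0.0,-0.075,0.0],[0.0,-0.1,0.0],[0.0,-0.125,0.0]]
[[-0.1,0.035,-0.06],[-0.2,0.07,-0.12],[-0.3,0.105,-0.18],[-0.4,0.14,-0.24],[-0.5,0.175,-0.3]] [[0.0,-0.025,0.0],[0.0,-0.05,0.0],[0.0,-0.075,0.0],[0.0,-0.1,0.0],[0.0,-0.125,0.0]]
[[-0.113,0.032,-0.03],[-0.226,0.064,-0.06],[-0.339,0.096,-0.09],[-0.452,0.128,-0.12],[-0.565,0.16,-0.15]] [[0.0,-0.025,0.0],[0.0,-0.05,0.0],[0.0,-0.075,0.0],[0.0,-0.1,0.0],[0.0,-0.125,0.0]]
-- [ 0.4323 -0.2086  0.1532] [-3.140e+00 -3.000e-03  1.172e+00]
[[-0.055,0.03,0.01],[-0.11,0.06,0.02],[-0.165,0.09,0.03],[-0.22,0.12,0.04],[-0.275,0.15,0.05]] [[0.0,-0.04,0.0],[0.0,-0.08,0.0],[0.0,-0.12,0.0],[0.0,-0.16,0.0],[0.0,-0.2,0.0]]
[[-0.047,0.034,0.037],[-0.094,0.068,0.074],[-0.141,0.102,0.111],[-0.188,0.136,0.148],[-0.235,0.17,0.185]] [[0.0,-0.035,0.0],[0.0,-0.07,0.0],[0.0,-0.105,0.0],[0.0,-0.14,0.0],[0.0,-0.175,0.0]]
-- [ 0.4398 -0.273   0.1406] [-3.139  0.783  1.173]
[[0.055,0.0,0.055],[0.11,0.0,0.11],[0.165,0.0,0.165],[0.22,0.0,0.22],[0.275,0.0,0.275]] [[0.0,0.0,0.0],[0.0,0.0,0.0],[0.0,0.0,0.0],[0.0,0.0,0.0],[0.0,0.0,0.0]]
[[0.058,0.0,0.059],[0.116,0.0,0.118],[0.174,0.0,0.177],[0.232,0.0,0.236],[0.29,0.0,0.295]] [[0.0,0.0,0.0],[0.0,0.0,0.0],[0.0,0.0,0.0],[0.0,0.0,0.0],[0.0,0.0,0.0]]
-- [ 0.4396 -0.2731  0.0604] [-3.139  0.783  1.173]
```

Request:
apply_moves:
  linear:
    - [0.085,0,-0.085]
    - [0.17,0,-0.17]
    - [0.255,0,-0.255]
    - [0.34,0,-0.34]
    - [0.425,0,-0.425]
  delta_rot:
    - [0,0,0]
    - [0,0,0]
    - [0,0,0]
    - [0,0,0]
    - [0,0,0]

```text
clock: 19.05
position: [0.4553, -0.0284, 0.0914]
tool_rot: [-3.138, -0.787, 1.17]
force: [-0.0, -0.7, -1.8]
grip_width: 0.0569
finger_force: 85.3
```

Request:
apply_moves:
  linear:
    - [0.085,0,-0.085]
    - [0.17,0,-0.17]
    - [0.255,0,-0.25]
    - [0.34,0,-0.335]
    - [0.425,0,-0.42]
  delta_rot:
    - [0,0,0]
    - [0,0,0]
    - [0,0,0]
    - [0,0,0]
    - [0,0,0]

```text
clock: 19.47
position: [0.4554, -0.0282, 0.1512]
tool_rot: [-3.138, -0.787, 1.17]
force: [0.4, 0.0, -1.9]
grip_width: 0.0573
finger_force: 85.3
```

Request:
apply_moves:
  linear:
    - [-0.08,0.03,-0.085]
    - [-0.16,0.06,-0.17]
    - [-0.24,0.09,-0.255]
    - [-0.32,0.12,-0.34]
    - [-0.4,0.15,-0.425]
  delta_rot:
    - [0,-0.025,0]
    - [0,-0.05,0]
    - [0,-0.075,0]
    - [0,-0.1,0]
    - [0,-0.125,0]

```text
clock: 19.88
position: [0.4466, -0.0886, 0.1525]
tool_rot: [-3.14, -0.523, 1.17]
force: [-0.0, -0.0, -1.9]
grip_width: 0.0569
finger_force: 85.2
```

Request:
apply_moves:
  linear:
    - [-0.1,0.035,-0.06]
    - [-0.2,0.07,-0.12]
    - [-0.3,0.105,-0.18]
    - [-0.4,0.14,-0.24]
    - [-0.5,0.175,-0.3]
  delta_rot:
    - [0,-0.025,0]
    - [0,-0.05,0]
    - [0,-0.075,0]
    - [0,-0.1,0]
    - [0,-0.125,0]

```text
clock: 20.3
position: [0.4401, -0.1489, 0.1533]
tool_rot: [-3.14, -0.261, 1.171]
force: [-0.8, 0.9, -1.9]
grip_width: 0.0569
finger_force: 85.2
```

Request:
apply_moves:
  linear:
    - [-0.115,0.03,-0.03]
    - [-0.225,0.065,-0.06]
    - [-0.34,0.095,-0.09]
    - [-0.45,0.13,-0.12]
    - [-0.565,0.16,-0.15]
  delta_rot:
    - [0,-0.025,0]
    - [0,-0.05,0]
    - [0,-0.075,0]
    - [0,-0.1,0]
    - [0,-0.125,0]

```text
clock: 20.72
position: [0.4322, -0.2088, 0.153]
tool_rot: [-3.14, 0.0, 1.172]
force: [0.3, -0.1, -2.2]
grip_width: 0.0574
finger_force: 85.2
```

Request:
apply_moves:
  linear:
    - [-0.055,0.03,0.01]
    - [-0.11,0.06,0.02]
    - [-0.165,0.09,0.03]
    - [-0.22,0.12,0.04]
    - [-0.275,0.15,0.05]
  delta_rot:
    - [0,-0.04,0]
    - [0,-0.08,0]
    - [0,-0.12,0]
    - [0,-0.16,0]
    - [0,-0.2,0]

```text
clock: 21.13
position: [0.4358, -0.2396, 0.1483]
tool_rot: [-3.141, 0.42, 1.173]
force: [-0.5, -0.7, -2.9]
grip_width: 0.0571
finger_force: 85.3
```

Request:
apply_moves:
  linear:
    - [-0.045,0.035,0.035]
    - [-0.095,0.07,0.075]
    - [-0.14,0.1,0.11]
    - [-0.19,0.135,0.15]
    - [-0.235,0.17,0.185]
  delta_rot:
    - [0,-0.035,0]
    - [0,-0.07,0]
    - [0,-0.105,0]
    - [0,-0.14,0]
    - [0,-0.175,0]

```text
clock: 21.55
position: [0.4401, -0.2727, 0.1404]
tool_rot: [-3.14, 0.786, 1.174]
force: [-0.5, 0.7, -2.5]
grip_width: 0.0572
finger_force: 85.3
```

```bash
python3 - <<'E'
from h import *
s=monitor.observe();print(s['qpos'].round(3),s['position'],s['tool_rot'],s['force'],s['clock'])
im,d=optics.grab_frame('scene'); cv2.imwrite('pics/g.png',cv2.resize(im[180:400,260:540],None,fx=2.7,fy=2.7)[:,:,::-1])
p,r=now();P=np.array([.4386,-.2751,0]);print(tcb(P+[0,0,.006],45))
plan(p,r,[(tcb(P+[0,0,.03],45),rot(45),2),(tcb(P+[0,0,.008],45),rot(45),1)])
E
```

```text
[-0.515  0.836  0.76   1.998  0.317  0.742 -0.539] [ 0.44014766 -0.27272962  0.14037471] [-3.13957278  0.78636395  1.1741412 ] [-0.51836735  0.67268016 -2.50718598] 21.55
[ 0.43985128 -0.27313323  0.03659632]
[[0.055,0.0,0.055],[0.11,0.0,0.11],[0.165,0.0,0.165],[0.22,0.0,0.22],[0.275,0.0,0.275]] [[0.0,0.0,0.0],[0.0,0.0,0.0],[0.0,0.0,0.0],[0.0,0.0,0.0],[0.0,0.0,0.0]]
[[0.054,0.0,0.056],[0.108,0.0,0.112],[0.162,0.0,0.168],[0.216,0.0,0.224],[0.27,0.0,0.28]] [[0.0,0.001,0.001],[0.0,0.002,0.002],[0.0,0.003,0.003],[0.0,0.004,0.004],[0.0,0.005,0.005]]
-- [ 0.4398 -0.2729  0.0608] [3.137 0.782 1.165]
[[0.031,0.0,0.032],[0.062,0.0,0.064],[0.093,0.0,0.096],[0.124,0.0,0.128],[0.155,0.0,0.16]] [[0.0,0.0,0.0],[0.0,0.0,0.0],[0.0,0.0,0.0],[0.0,0.0,0.0],[0.0,0.0,0.0]]
-- [ 0.4398 -0.2732  0.0385] [3.137 0.782 1.165]
```

View pics/g.png

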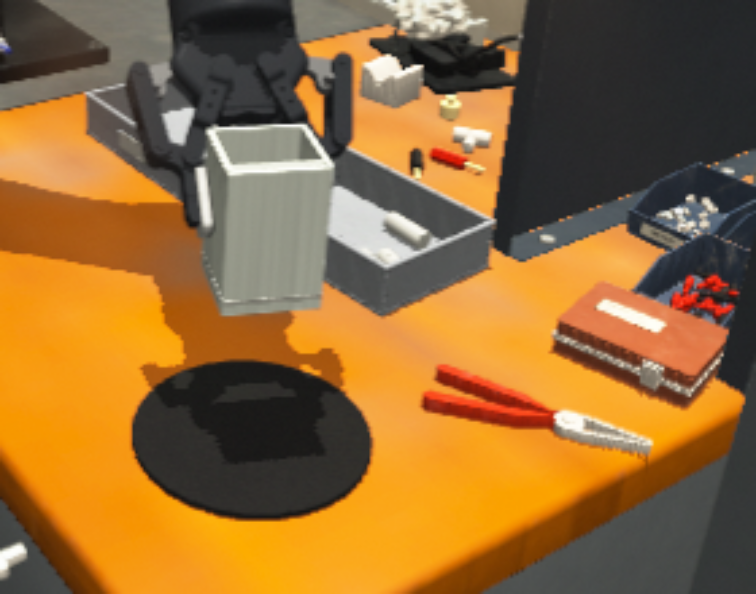

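Request:
apply_moves:
  linear:
    - [0.055,0,0.055]
    - [0.11,0,0.11]
    - [0.165,0,0.165]
    - [0.22,0,0.22]
    - [0.275,0,0.275]
  delta_rot:
    - [0,0,0]
    - [0,0,0]
    - [0,0,0]
    - [0,0,0]
    - [0,0,0]

```text
clock: 22.02
position: [0.4395, -0.273, 0.1008]
tool_rot: [-3.139, 0.781, 1.172]
force: [1.1, 0.6, -2.2]
grip_width: 0.057
finger_force: 85.4
```

Request:
apply_moves:
  linear:
    - [0.055,0,0.055]
    - [0.11,0,0.11]
    - [0.165,0,0.165]
    - [0.22,0,0.22]
    - [0.28,0,0.28]
  delta_rot:
    - [0,0,0]
    - [0,0,0]
    - [0,0,0]
    - [0,0,0]
    - [0,0,0]

```text
clock: 22.43
position: [0.4398, -0.2727, 0.0611]
tool_rot: [-3.139, 0.783, 1.174]
force: [0.7, 0.2, -3.0]
grip_width: 0.0571
finger_force: 85.4
```

Request:
apply_moves:
  linear:
    - [0.04,0,0.04]
    - [0.08,0,0.08]
    - [0.11,0,0.11]
    - [0.14,0,0.14]
    - [0.15,0,0.15]
  delta_rot:
    - [0,0,0]
    - [0,0,0]
    - [0,0,0]
    - [0,0,0]
    - [0,0,0]

```text
clock: 22.85
position: [0.4397, -0.2726, 0.0401]
tool_rot: [-3.138, 0.783, 1.174]
force: [-1.2, -1.5, -2.0]
grip_width: 0.0571
finger_force: 85.4
```

Request:
apply_moves:
  linear:
    - [0,0,0]
    - [0,0,0]
    - [0,0,0]
    - [0,0,0]
    - [0,0,0]
  delta_rot:
    - [0,0,0]
    - [0,0,0]
    - [0,0,0]
    - [0,0,0]
    - [0,0,0]

```text
clock: 23.27
position: [0.4398, -0.2726, 0.0407]
tool_rot: [-3.139, 0.783, 1.174]
force: [-1.4, 0.7, -2.8]
grip_width: 0.0572
finger_force: 85.4
```

```bash
python3 - <<'E'
from h import *
print(now()[0],monitor.observe()['force'],ray('scene',[(353.3,343)],.006))
E
```

```text
[ 0.43982299 -0.27261089  0.0407477 ] [-1.39478473  0.65176728 -2.76148717] [[ 0.43373698 -0.28559218  0.006     ]]
```

Request:
apply_moves:
  linear:
    - [0.005,0,0.005]
    - [0.01,0,0.01]
    - [0.015,0,0.015]
    - [0.02,0,0.02]
    - [0.02,0,0.02]
  delta_rot:
    - [0,0,0]
    - [0,0,0]
    - [0,0,0]
    - [0,0,0]
    - [0,0,0]

```text
clock: 23.68
position: [0.4397, -0.2726, 0.0376]
tool_rot: [-3.139, 0.783, 1.174]
force: [-0.1, -1.0, -2.4]
grip_width: 0.057
finger_force: 85.4
```

Request:
apply_moves:
  linear:
    - [0.002,0,0.002]
    - [0.004,0,0.004]
    - [0.006,0,0.006]
    - [0.008,0,0.008]
    - [0.008,0,0.008]
  delta_rot:
    - [0,0,0]
    - [0,0,0]
    - [0,0,0]
    - [0,0,0]
    - [0,0,0]

```text
clock: 24.1
position: [0.4397, -0.2726, 0.0367]
tool_rot: [-3.139, 0.783, 1.174]
force: [-0.3, 2.7, 1.4]
grip_width: 0.0572
finger_force: 86.1
```

Request:
apply_moves:
  linear:
    - [0.003,0,0.003]
    - [0.005,0,0.005]
    - [0.005,0,0.005]
    - [0.005,0,0.005]
    - [0.005,0,0.005]
  delta_rot:
    - [0,0,0]
    - [0,0,0]
    - [0,0,0]
    - [0,0,0]
    - [0,0,0]

```text
clock: 24.52
position: [0.4397, -0.2726, 0.0367]
tool_rot: [-3.139, 0.784, 1.173]
force: [-1.8, 9.7, 18.5]
grip_width: 0.0569
finger_force: 88.0
```

Request:
apply_moves:
  linear:
    - [0,0,0]
    - [0,0,0]
    - [0,0,0]
    - [0,0,0]
    - [0,0,0]
  delta_rot:
    - [0,0,0]
    - [0,0,0]
    - [0,0,0]
    - [0,0,0]
    - [0,0,0]
  gripper: 1

```text
clock: 24.93
position: [0.4396, -0.2727, 0.0359]
tool_rot: [-3.139, 0.783, 1.174]
force: [0.6, 0.3, -0.5]
grip_width: 0.0856
finger_force: 0.0
```

Request:
apply_moves:
  linear:
    - [0,0,0]
    - [0,0,0]
    - [0,0,0]
    - [0,0,0]
    - [0,0,0]
  delta_rot:
    - [0,0,0]
    - [0,0,0]
    - [0,0,0]
    - [0,0,0]
    - [0,0,0]

```text
clock: 25.35
position: [0.4397, -0.2726, 0.0359]
tool_rot: [-3.139, 0.783, 1.174]
force: [0.5, 0.9, -0.2]
grip_width: 0.0851
finger_force: 0.0
```

Request:
apply_moves:
  linear:
    - [0,0,-0.1]
    - [0,0,-0.25]
    - [0,0,-0.4]
    - [0,0,-0.6]
    - [0,0,-0.8]
  delta_rot:
    - [0,0,0]
    - [0,0,0]
    - [0,0,0]
    - [0,0,0]
    - [0,0,0]

```text
clock: 25.77
position: [0.4619, -0.2197, 0.0937]
tool_rot: [-3.138, 0.783, 1.174]
force: [-0.4, 0.3, 0.1]
grip_width: 0.0854
finger_force: 0.0
```

Request:
apply_moves:
  linear:
    - [0,0,-0.2]
    - [0,0,-0.4]
    - [0,0,-0.6]
    - [0,0,-0.8]
    - [0,0,-0.9]
  delta_rot:
    - [0,0,0]
    - [0,0,0]
    - [0,0,0]
    - [0,0,0]
    - [0,0,0]

```text
clock: 26.18
position: [0.4878, -0.1603, 0.158]
tool_rot: [-3.141, 0.781, 1.174]
force: [0.6, 0.4, 0.4]
grip_width: 0.0851
finger_force: 0.0
```

Request:
apply_moves:
  linear:
    - [0,0,0]
    - [0,0,0]
    - [0,0,0]
    - [0,0,0]
    - [0,0,0]
  delta_rot:
    - [0,0,0]
    - [0,0,0]
    - [0,0,0]
    - [0,0,0]
    - [0,0,0]

```text
clock: 26.6
position: [0.4859, -0.1628, 0.156]
tool_rot: [-3.138, 0.784, 1.174]
force: [0.2, -0.8, 0.0]
grip_width: 0.0853
finger_force: 0.0
```

```bash
python3 - <<'E'
from h import *
print(now()[0],monitor.observe()['force'])
a,_=optics.grab_frame('scene');b,d=optics.grab_frame('top')
a=cv2.resize(a[180:400,260:540],(440,346));b=cv2.resize(b[165:315,300:450],(346,346))
cv2.imwrite('pics/i.png',np.hstack([a,b])[:,:,::-1])
C=cloud('top',d);w=C[250:320,355:445];m=(w[...,2]>.08)&(w[...,2]<.11);P=w[m];print(m.sum(),P.mean(0),cv2.minAreaRect((P[:,:2]*1000).astype(np.float32)))
E
```

```text
[ 0.48594585 -0.16278935  0.15599898] [ 0.21010302 -0.84214838  0.0296939 ]
230 [ 0.43909457 -0.27769834  0.09336381] ((440.97674560546875, -273.1979675292969), (56.29560852050781, 60.776885986328125), 67.35042572021484)
```

View pics/i.png

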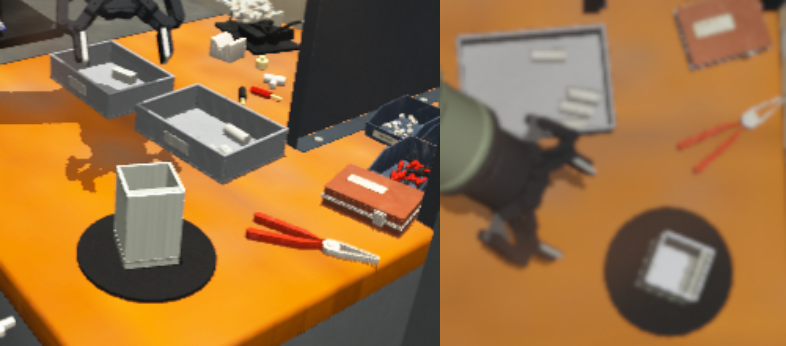

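The canister stands upright near the middle of the pad (right half, around pixel (680,267)). The pins are still in the right tray, and the gripper is clear of everything.

```bash
python3 -c "
from workcell import workorder; print(workorder.job_done())"
```

```text
the job is handed in; nothing more can be done
None
```

The job is handed in: all three pins are in the right tray with the round pin, the empty canister stands mouth up near the centre of the pad, and nothing else was disturbed; it took about 27 s, and no verdict came back.

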